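# Fit the matching outlet adapter on the dust extractor

## Task

Pick out the outlet adapter whose four bolt holes line up with the four studs on the dust extractor's sloping face, and fit it over the studs, tube outwards, until its plate lies flush against the face. Leave it there by itself, and leave the other two adapters and everything else on the bench where they are.

Things in the scene. Friction and masses are not known exactly. Their poses are not given: they have to be found in the camera images.
- stud_plate: Aluminium plate 140 x 106 mm fixed on the extractor's face, which leans 30 degrees from horizontal. Origin: centre of its outer face, 130 mm above the bench; z square out of the face (up and back towards the robot), x up the slope, y across. Four 10 mm studs stand 24 mm out along z (last 7 mm tapered to 5) at x = +-50, y = +-33 mm.
- extractor: Green dust extractor fixed to the bench, its place and heading vary. Its sloping block is 170 mm up the slope, 190 mm across (y), 80 mm deep; foot 200 x 200 mm. Highest edge about 175 mm. Origin on the bench, straight under the stud plate's centre; x away from the robot, z up.
- adapter_rect_centre (a point): Outlet adapter: black plate 126 (x) x 92 (y) x 8 mm flat on the bench, an orange rectangular tube standing on its middle: 60 (x) x 44 mm (y) outside, wall 4, 50 high (58 overall); 0.17-0.35 kg. Grip across the 44. Origin on the tube axis, 29 mm above the plate's underside; z up the tube. Four 15 mm through-holes at x = +-50, y = +-33 mm, a wide rectangle near the corners. Same either way round.
- adapter_diamond_centre (a point): Outlet adapter: black plate 126 (x) x 92 (y) x 8 mm flat on the bench, an orange rectangular tube standing on its middle: 60 (x) x 44 mm (y) outside, wall 4, 50 high (58 overall); 0.17-0.35 kg. Grip across the 44. Origin on the tube axis, 29 mm above the plate's underside; z up the tube. Four 15 mm through-holes at x = +-50, y = 0 and x = 0, y = +-33 mm, a diamond.
- adapter_narrow_centre (a point): Outlet adapter: black plate 126 (x) x 92 (y) x 8 mm flat on the bench, an orange rectangular tube standing on its middle: 60 (x) x 44 mm (y) outside, wall 4, 50 high (58 overall); 0.17-0.35 kg. Grip across the 44. Origin on the tube axis, 29 mm above the plate's underside; z up the tube. Four 15 mm through-holes at x = +-18, y = +-33 mm, a narrow rectangle beside the tube.
- tape_measure: Bystander: yellow tape measure standing on edge, 66 x 42 x 58 mm high, origin under its centre.
- glue_bottle: Bystander: white glue bottle with a red cap, 60 mm thick, 150 mm high, origin under its centre.
- mug: Bystander: white mug, 80 mm wide, 95 mm high, origin under its centre.
- offcut: Bystander: timber offcut 160 x 45 x 34 mm high, long side along x, origin under its centre.
- stain_tin: Bystander: metal tin 84 mm wide, 90 mm high, origin under its centre.

How it is judged:
By the outcome, as a careful person would: the job done as asked, in the order asked, and still so for the second after the job is handed in, with the robot touching nothing.
It also fails if it takes over 38 s, if anything falls off the work surface, if the arm or the gripper's body presses on something with over 40 N, if the wrist force passes 120 N, or if a joint passes its speed limit or range.

## Robot

A 6-joint arm with a two-finger parallel gripper is mounted at the origin on the work surface. World frame = base frame: x ahead of the robot, y to its left, z up, the work surface at z = 0. Lengths are in m, angles in rad, forces in N, time in s.
With the tool pointing down it reaches from about 0.225 to 0.875 m from the base axis. Payload 3.4 kg.
Tool frame: the origin (TCP) lies midway between the tips of the shut fingers; the grasp point (between the pads) lies 19 mm behind it; x points along the fingers, z is the direction in which the jaws open and shut, and the axes are right-handed (so a half turn about x gives the same grasp; the last joint's range is limited). The gripper opens to 85 mm and grips with 20 to 120 N. Pads are 22 mm wide; open, the fingers measure 114 mm over their backs; the gripper's body (76 mm by 85 mm) begins 54 mm behind the grasp point. The pads swing forward as they close: fully open they stand 13 mm farther back than shut.
Start: joints at [-1.407, 0.276, 1.505, -0, 1.361, -0.121], TCP at [0.162, -0.552, 0.211] pointing down, gripper open.
Joint ranges: [-2.89, 2.89], [-0.75, 2.08], [0.22, 2.7], [-1.18, 4.32], [0.11, 2.71], [-2.7, 2.7]. Speed limits (rad/s): [2.57, 2.57, 3.14, 3.14, 3.14, 3.14].

## Interface

Orientations are given as a rotation vector (axis times angle).
In Python, from station import state, read_camera, camera_info, job_done, search_frame gives the robot as it stands.
- The arm moves only by the tool jog_arm, never from a script. Its argument "series" is a list that holds one entry, the list of rows, each a list of 7 numbers: the shift along the world's x, y, z normalised to -1 to 1, where 1 is 75 mm, then the turn, a rotation vector about the world's x, y, z normalised to -1 to 1, where 1 is 2 pi rad, then the closure, from -1 (fully open) to 1 (shut). In form: [[[tx, ty, tz, wx, wy, wz, gripper], ...]]. A call has 1 to 10 rows; each row shifts and turns the commanded pose from where the row before left it; what a row does not reach is not made up. A row lasts 1/12 s, in which the tool goes at most 41.7 mm and 7.16 degrees, less where a joint would pass 70% of its speed; a pose out of reach is approached as far as the arm can. A call with a number of a shift or a turn outside -1 to 1 is refused whole. A call with a gripper value outside its range is refused whole. The fingers move at their own pace and stop on an object; the grip force is fixed at half the most. Time passes only in rows, so rows that do not move let the fingers close. It gives the time, the measured TCP pose, the force and the opening at its end, in the units of the state.
- state(): the state, without advancing time (a new reading comes with each control period).
- read_camera(name): name is "scene" or "top" or "wrist"; returns the picture (400x640x3 uint8, red, green, blue); there is no depth.
- camera_info(name): a dict with "fx", "fy", "cx", "cy" (pixels), "k1" (the pictures are not rectified: a ray, as slopes to the right and down, at radius r is drawn at 1 + k1 r^2 times it, then the intrinsics apply), "camera_from_world" (4x4, takes a point from world to camera coordinates); the wrist camera has in their place "tool_from_camera" (4x4, takes a point from camera to tool coordinates, whose origin is the TCP and whose axes are the tool frame's). Camera axes: x right, y down, z forward; pixel columns grow to the right and rows downward; lengths in m; the calibration is good to about 2 mm. A picture is of the moment at which its call begins: read the wrist's pose just before it. camera_info takes no time and is no camera call.
- job_done(): hands the job in, once; it reports no verdict.
Trained networks look in the newest picture that a camera, given by its name, has taken for a name from the list of things; names that differ only in an ending like _2 or _b are one class to them, and where a whole thing is asked for, a point or a joint stands for the part that bears it (a point fixed in the world has none). Each returns a list of dicts, best first, with "conf" (0 to 1); they miss things now and then, are a little off and sometimes report something else, mostly with a low value. They report only what shows in the picture. A call takes as long as a camera call.
- search_frame(camera, name): "box" ([left, top, right, bottom] in pixels, round what is visible of it).
The state is a dict: "t": time; "joint_positions": joint angles; "joint_velocities": joint speeds; "effort": joint torques, N m; "tcp_pos": TCP position; "tcp_rot": TCP orientation; "ft_force": force on the tool from outside, world axes, zero at the start; "ft_torque": the same for the moment, N m; "finger_gap": finger opening in m.
Only numpy, scipy, OpenCV 4.12 (cv2) and the standard library are available. Lean on these libraries where they do the work, as an engineer would, in place of code of your own. Each camera call takes 0.05 s, during which the arm holds its last target. There are 200 camera calls.

## Working session

There is one attempt and no reset: what is moved stays moved. The work goes in short steps, Python scripts to look and compute and a tool call to move; the robot and the scene stay as the last step left them, time stands still between calls to the robot, and variables do not carry over. Pictures are saved under pics/ and viewed, about 8 in all and at most 12, crops included, and the job is handed in when it is done.

Besides the shell and the picture viewer there is one more tool, called as name([rows], argument=value, ...), one row to a line, values as JSON. jog_arm: Moves the arm, as the interface text tells. Scaled input: -1 to 1 covers 75 mm each way for a shift and 2 pi rad each way for a turn. Its arguments: {"type":"object","properties":{"series":{"type":"array"}},"required":["series"]}

```bash
mkdir -p pics; python3 - <<'E'
from station import *
import cv2,numpy as np
s=state();print(s['t'],s['tcp_pos'],s['tcp_rot'],s['finger_gap'],s['ft_force'])
for c in ['top','scene']:
    im=read_camera(c);cv2.imwrite(f'pics/{c}0.png',im[:,:,::-1])
    i=camera_info(c);print(c,{k:np.round(v,4).tolist() for k,v in i.items()})
    for n in ['adapter_rect_centre','adapter_diamond_centre','adapter_narrow_centre','stud_plate']:
        print(c,n,[(np.round(d['box'],1).tolist(),round(d['conf'],2)) for d in search_frame(c,n)[:3]])
print({k:np.round(v,4).tolist() for k,v in camera_info('wrist').items()})
E
```

```text
0.0 [ 0.16146183 -0.5512573   0.20961934] [ 0.99815016  1.33195775 -0.99601143] 0.08561267341588552 [ 1.19335603 -0.85722725  0.74885352]
top {'fx': 486.0267, 'fy': 486.0267, 'cx': 317.0805, 'cy': 196.2563, 'k1': -0.003, 'camera_from_world': [[0.024, -0.9997, 0.0019, -0.1074], [-0.9941, -0.024, -0.1058, 0.5444], [0.1058, 0.0007, -0.9944, 1.5207], [0.0, 0.0, 0.0, 1.0]]}
top adapter_rect_centre [([162.0, 209.5, 200.9, 248.9], 0.8)]
top adapter_diamond_centre [([262.3, 197.1, 293.0, 241.4], 0.67)]
top adapter_narrow_centre [([219.6, 156.0, 251.1, 198.7], 0.55)]
top stud_plate [([358.0, 169.5, 395.3, 217.8], 0.79)]
scene {'fx': 380.1912, 'fy': 380.1912, 'cx': 323.679, 'cy': 202.9747, 'k1': -0.0187, 'camera_from_world': [[-0.7209, 0.693, -0.0054, 0.4335], [0.5974, 0.6174, -0.5117, -0.2238], [-0.3513, -0.3721, -0.8591, 1.2788], [0.0, 0.0, 0.0, 1.0]]}
scene adapter_rect_centre [([219.9, 140.6, 313.7, 232.5], 0.7), ([433.1, 267.6, 480.6, 323.5], 0.66), ([337.8, 273.6, 401.1, 330.2], 0.21)]
scene adapter_diamond_centre [([338.0, 209.5, 388.6, 250.6], 0.84)]
scene adapter_narrow_centre [([342.1, 276.3, 402.1, 329.5], 0.72)]
scene stud_plate [([239.3, 144.9, 296.6, 174.8], 0.85), ([335.6, 209.7, 388.9, 251.8], 0.56), ([218.1, 142.7, 313.3, 233.7], 0.35)]
{'fx': 287.298, 'fy': 287.298, 'cx': 321.2526, 'cy': 197.1151, 'k1': -0.0005, 'tool_from_camera': [[0.0003, -0.3283, 0.9446, -0.163], [-0.0003, -0.9446, -0.3283, 0.0859], [1.0, -0.0002, -0.0003, 0.0009], [0.0, 0.0, 0.0, 1.0]]}
```

```bash
python3 - <<'E'
import cv2
a=cv2.imread('pics/top0.png')[120:280,130:430];cv2.imwrite('pics/a.png',cv2.resize(a,(800,427),interpolation=cv2.INTER_CUBIC))
b=cv2.imread('pics/scene0.png');cv2.imwrite('pics/b.png',cv2.resize(b[100:350,200:520],(768,600),interpolation=cv2.INTER_CUBIC))
E
```

```text
(no output)
```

View pics/a.png

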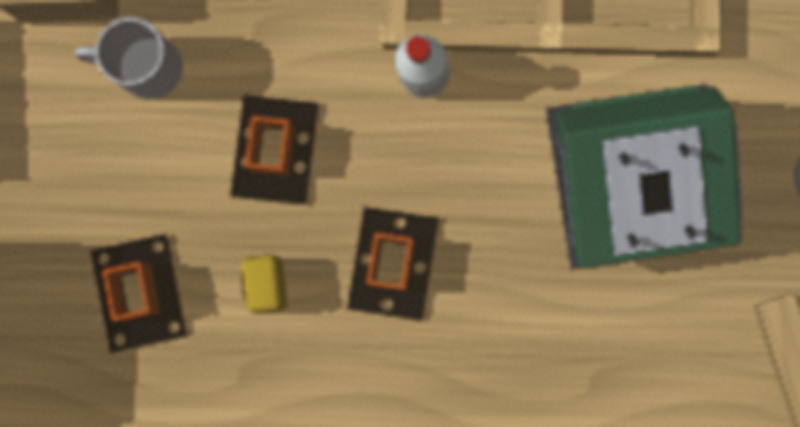

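View pics/b.png

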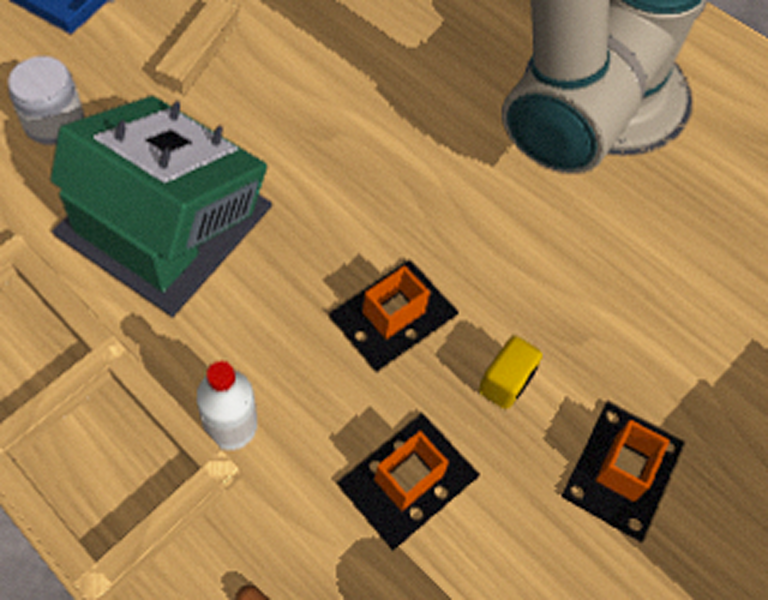

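The top view shows the rect adapter (corner holes) at about pixel (182,231). The diamond is at (278,219), the narrow one at (232,176), and the stud plate at (376,192). The scene view agrees. Next I'll fit the poses.

```bash
cat >h.py <<'E'
import numpy as np,cv2
from station import *
from scipy.optimize import least_squares
from scipy.spatial.transform import Rotation as R
def cam(c,s=None):
    i=camera_info(c)
    if c=='wrist':
        T=np.eye(4);T[:3,:3]=R.from_rotvec(s['tcp_rot']).as_matrix();T[:3,3]=s['tcp_pos']
        M=np.linalg.inv(T@np.array(i['tool_from_camera']))
    else: M=np.array(i['camera_from_world'])
    return i,M
def proj(P,c):
    i,M=c;q=np.atleast_2d(P)@M[:3,:3].T+M[:3,3];u=q[:,:2]/q[:,2:]
    u=u*(1+i['k1']*(u**2).sum(1,keepdims=True))
    return u*[i['fx'],i['fy']]+[i['cx'],i['cy']]
def flat(p):  # x,y,yaw,z0: pose on bench
    return lambda Q:np.asarray(Q)@R.from_euler('z',p[2]).as_matrix().T+[p[0],p[1],0]
def face(p):  # plate frame -> world
    Rw=R.from_euler('z',p[2])*R.from_euler('y',-30,degrees=True)
    return lambda Q:Rw.apply(np.asarray(Q))+[p[0],p[1],.13]
HOL=np.array([[sx*.05,sy*.033,.008] for sx in(1,-1) for sy in(1,-1)])
def fitpts(f,Q,uv,c,p0):
    r=least_squares(lambda p:(proj(f(p)(Q),c)-uv).ravel(),p0);return r.x,np.abs(r.fun).max()
E
python3 - <<'E'
from h import *
c=cam('top')
t=lambda L:np.array(L)/2.667+[130,120]
# image up=+x, left=+y
p,e=fitpts(flat,HOL,t([[104,257],[158,246],[120,340],[174,327]]),c,[.44,.3,0]);print('adapter',p,np.degrees(p[2]),e)
C=[[sx*.07,sy*.053,0] for sx in(1,-1) for sy in(1,-1)]
q,e=fitpts(face,C,t([[603,143],[697,127],[614,257],[707,243]]),c,[.5,-.28,0]);print('plate',q,np.degrees(q[2]),e)
sc=cam('scene')
print(proj(flat(p)(HOL),sc),proj(face(q)(C),sc))
s=state();print(R.from_rotvec(s['tcp_rot']).as_matrix().round(3))
E
```

```text
adapter [0.43103998 0.3359864  0.24454251] 14.011253649275654 0.3136790577523527
plate [ 0.55134561 -0.26895296  0.18013168] 10.320784942143097 0.4871191663000616
[[463.71881379 316.17660604]
 [439.73512583 302.64693232]
 [477.74392673 283.97351252]
 [454.52638562 271.54358279]] [[269.18081705 174.13581113]
 [239.35955051 155.58163291]
 [298.92947516 160.29649391]
 [271.10804784 143.91109423]]
[[-0.     0.96   0.281]
 [ 0.     0.281 -0.96 ]
 [-1.     0.    -0.   ]]
```

jog_arm([
  [[0.16, 0.52, 0, 0, 0, -0.0006, -1], [0.16, 0.52, 0, 0, 0, -0.0006, -1], [0.16, 0.52, 0, 0, 0, -0.0006, -1], [0.16, 0.52, 0, 0, 0, -0.0006, -1], [0.16, 0.52, 0, 0, 0, -0.0006, -1], [0.16, 0.52, 0, 0, 0, -0.0006, -1], [0.16, 0.52, 0, 0, 0, -0.0006, -1], [0.16, 0.52, 0, 0, 0, -0.0006, -1], [0.16, 0.52, 0, 0, 0, -0.0006, -1], [0.16, 0.52, 0, 0, 0, -0.0006, -1]],
])

```text
t: 1.33
tcp_pos: [0.2816, -0.1601, 0.2108]
tcp_rot: [1.026, 1.314, -1.026]
ft_force: [1.4, 0.8, -0.4]
finger_gap: 0.0852
```

jog_arm([
  [[0.16, 0.52, 0, 0, 0, 0, -1], [0.16, 0.52, 0, 0, 0, 0, -1], [0.16, 0.52, 0, 0, 0, 0, -1], [0.16, 0.52, 0, 0, 0, 0, -1], [0.16, 0.52, 0, 0, 0, 0, -1], [0.16, 0.52, 0, 0, 0, 0, -1], [0.16, 0.52, 0, 0, 0, 0, -1], [0.16, 0.52, 0, 0, 0, 0, -1], [0.16, 0.52, 0, 0, 0, 0, -1], [0.16, 0.52, 0, 0, 0, 0, -1]],
])

```text
t: 2.17
tcp_pos: [0.4016, 0.2305, 0.2108]
tcp_rot: [1.025, 1.316, -1.024]
ft_force: [1.5, -1.7, 0.1]
finger_gap: 0.0851
```

jog_arm([
  [[0.13, 0.47, 0, 0, 0, 0, -1], [0.13, 0.47, 0, 0, 0, 0, -1], [0.13, 0.47, 0, 0, 0, 0, -1], [0, 0, 0, 0, 0, 0, -1]],
])

```text
t: 2.5
tcp_pos: [0.4328, 0.3403, 0.21]
tcp_rot: [1.027, 1.319, -1.018]
ft_force: [0.1, 0.4, 0.2]
finger_gap: 0.0854
```

```bash
python3 - <<'E'
from h import *
s=state();print(s['t'],s['tcp_pos'],s['tcp_rot']);im=read_camera('wrist');o=im[:,:,::-1].copy()
c=cam('wrist',s)
for u in proj(flat([.431,.336,.2445])(HOL),c): cv2.drawMarker(o,tuple(int(round(v)) for v in u),(255,255,0),0,8)
np.savez('w1.npz',im=im,p=s['tcp_pos'],r=s['tcp_rot'])
cv2.imwrite('pics/w1.png',o)
E
```

```text
2.5 [0.43284253 0.34029025 0.21003974] [ 1.02670594  1.31886655 -1.01835359]
```

View pics/w1.png

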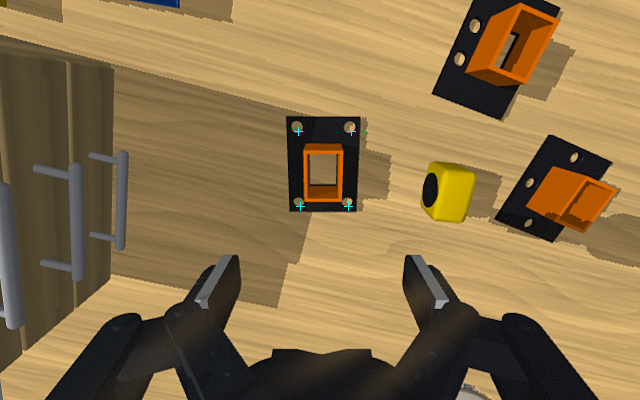

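The markers fall within about 4 px of the real holes, which are at about (297,127), (350,127), (299,203) and (348,202). I'll refine from the plate's outline and the tube's top.

```bash
cat >>h.py <<'E'
def quad(mask,k=4):
    n,l,st,_=cv2.connectedComponentsWithStats(mask.astype(np.uint8));i=1+np.argmax(st[1:,4])
    cs,_=cv2.findContours((l==i).astype(np.uint8),cv2.RETR_EXTERNAL,cv2.CHAIN_APPROX_NONE)
    h=cv2.convexHull(max(cs,key=len));
    for e in np.arange(1,15,.5):
        a=cv2.approxPolyDP(h,e,True)
        if len(a)<=k: break
    P=max(cs,key=len)[:,0].astype(float);a=a[:,0].astype(float);L=[]
    for j in range(len(a)):   # refit edges by lines, intersect
        A,B=a[j],a[(j+1)%len(a)];d=(B-A);n_=np.linalg.norm(d);d/=n_;v=P-A;s=v@d;w=np.abs(v[:,0]*d[1]-v[:,1]*d[0])
        q=P[(s>.12*n_)&(s<.88*n_)&(w<2.5)].astype(np.float32)
        f=cv2.fitLine(q,cv2.DIST_HUBER,0,.01,.01).ravel();L.append(np.cross([f[2],f[3],1],[f[2]+f[0],f[3]+f[1],1]))
    X=[np.cross(L[j-1],L[j]) for j in range(len(L))]
    return np.array([x[:2]/x[2] for x in X])
def match(f,Q,uv,c,p0):
    U=proj(f(p0)(Q),c);uv=np.array([uv[np.argmin(((uv-u)**2).sum(1))] for u in U]);return fitpts(f,Q,uv,c,p0)
PC=np.array([[sx*.063,sy*.046,.008] for sx in(1,-1) for sy in(1,-1)])
E
python3 - <<'E'
from h import *
d=np.load('w1.npz');im=d['im'].astype(int);s=dict(tcp_pos=d['p'],tcp_rot=d['r']);c=cam('wrist',s)
m=np.zeros(im.shape[:2],bool);m[105:225,275:368]=1
r,g,b=im.transpose(2,0,1);org=(r>1.8*b)&(r-g>60);dk=im.max(2)<60
x=quad(m&(dk|org));print(x.round(1))
p,e=match(flat,PC,x,c,[.431,.336,.2445]);print(p,np.degrees(p[2]),e)
print(proj(flat(p)(HOL),c).round(1))
T=np.array([[sx*.03,sy*.022,.058] for sx in(1,-1) for sy in(1,-1)]);print(proj(flat(p)(T),c).round(1))
print('tcp yaw',np.degrees(np.arctan2(*R.from_rotvec(d['r']).as_matrix()[[1,0],1])))
E
```

```text
[[286.4 117. ]
 [359.6 117. ]
 [355.1 210. ]
 [289.6 210. ]]
[0.43523273 0.33911452 0.24777642] 14.196543186995985 1.5967394585714203
[[296.3 126.7]
 [349.5 126.9]
 [298.1 202.4]
 [346.9 202.6]]
[[302.8 149.6]
 [342.8 149.8]
 [303.7 201. ]
 [341.4 201.2]]
tcp yaw 14.380495908369904
```

jog_arm([
  [[0.03, -0.016, -0.5, 0, 0, 0, -1], [0, 0, -0.5, 0, 0, 0, -1], [0, 0, -0.5, 0, 0, 0, -1], [0, 0, -0.5, 0, 0, 0, -1], [0, 0, -0.3, 0, 0, 0, -1], [0, 0, -0.2, 0, 0, 0, -1], [0, 0, 0, 0, 0, 0, 1], [0, 0, 0, 0, 0, 0, 1], [0, 0, 0, 0, 0, 0, 1], [0, 0, 0, 0, 0, 0, 1]],
])

```text
t: 3.38
tcp_pos: [0.4346, 0.3336, 0.0254]
tcp_rot: [1.029, 1.314, -1.022]
ft_force: [-0.8, 0.4, -1.9]
finger_gap: 0.0423
```

jog_arm([
  [[0, 0, 0, 0, 0, 0, 1], [0, 0, 0, 0, 0, 0, 1], [0, 0, 0, 0, 0, 0, 1], [0, 0, 0, 0, 0, 0, 1], [0, 0, 0, 0, 0, 0, 1], [0, 0, 0, 0, 0, 0, 1]],
])

```text
t: 3.88
tcp_pos: [0.4347, 0.3335, 0.0253]
tcp_rot: [1.029, 1.314, -1.021]
ft_force: [0.1, 0.4, 6.2]
finger_gap: 0.0422
```

jog_arm([
  [[0, 0, 0.25, 0, 0, 0, 1], [0, 0, 0.4, 0, 0, 0, 1], [0, 0, 0.4, 0, 0, 0, 1], [0, 0, 0.4, 0, 0, 0, 1], [0, 0, 0.4, 0, 0, 0, 1], [0, 0, 0.4, 0, 0, 0, 1], [0, 0, 0.4, 0, 0, 0, 1], [0, -0.3, 0.35, 0, 0, 0, 1], [-0.05, -0.5, 0, 0, 0, 0, 1], [-0.05, -0.5, 0, 0, 0, 0, 1]],
])

```text
t: 4.72
tcp_pos: [0.4263, 0.2348, 0.2503]
tcp_rot: [1.026, 1.314, -1.02]
ft_force: [0.8, -0.3, -2.7]
finger_gap: 0.0423
```

jog_arm([
  [[-0.05, -0.5, 0, 0, 0, 0, 1], [-0.05, -0.5, 0, 0, 0, 0, 1], [-0.05, -0.5, 0, 0, 0, 0, 1], [-0.05, -0.5, 0, 0.0015, -0.0082, -0.001, 1], [-0.05, -0.5, 0, 0.0015, -0.0082, -0.001, 1], [-0.05, -0.5, 0, 0.0015, -0.0082, -0.001, 1], [-0.05, -0.5, 0, 0.0015, -0.0082, -0.001, 1], [-0.05, -0.5, 0, 0.0015, -0.0082, -0.001, 1], [-0.05, -0.5, 0, 0.0015, -0.0082, -0.001, 1], [-0.05, -0.5, 0, 0.0015, -0.0082, -0.001, 1]],
])

```text
t: 5.55
tcp_pos: [0.3869, -0.1376, 0.2486]
tcp_rot: [1.226, 1.04, -0.789]
ft_force: [1.3, 0.3, -2.8]
finger_gap: 0.0422
```

jog_arm([
  [[0, -0.5, -0.1, 0.0015, -0.0083, -0.001, 1], [0, -0.5, -0.1, 0.0015, -0.0083, -0.001, 1], [0, -0.5, -0.2, 0.0015, -0.0083, -0.001, 1], [-0.05, -0.5, -0.2, 0, 0, 0, 1], [-0.05, -0.15, 0, 0, 0, 0, 1], [0, 0, 0, 0, 0, 0, 1]],
])

```text
t: 6.05
tcp_pos: [0.3794, -0.3017, 0.2019]
tcp_rot: [1.305, 0.919, -0.689]
ft_force: [0.8, -0.0, -2.5]
finger_gap: 0.0424
```

```bash
python3 - <<'E'
from h import *
s=state();print(s['t'],s['tcp_pos'],s['tcp_rot']);im=read_camera('wrist');o=im[:,:,::-1].copy()
c=cam('wrist',s);q=[.5513,-.269,.1801]
C=[[sx*.05,sy*.033,z] for sx in(1,-1) for sy in(1,-1) for z in (0,.024)]
for u in proj(face(q)(C),c): cv2.drawMarker(o,tuple(int(round(v)) for v in u),(0,0,255),0,8)
T=R.from_rotvec(s['tcp_rot']);print(T.as_matrix().round(3))
# adapter frame in tool: x_a=tool y, z_a=-tool x
A=lambda Q:T.apply(np.c_[.0253-np.asarray(Q)[:,2],np.asarray(Q)[:,0],-np.asarray(Q)[:,1]])+s['tcp_pos']
for u in proj(A(HOL),c): cv2.drawMarker(o,tuple(int(round(v)) for v in u),(255,255,0),0,8)
np.savez('w2.npz',im=im,p=s['tcp_pos'],r=s['tcp_rot'])
cv2.imwrite('pics/w2.png',cv2.resize(o,(800,500)))
E
```

```text
6.05 [ 0.37937759 -0.30172143  0.20194533] [ 1.30490503  0.91865511 -0.68946833]
[[ 0.491  0.854  0.174]
 [ 0.072  0.159 -0.985]
 [-0.868  0.496  0.017]]
```

View pics/w2.png

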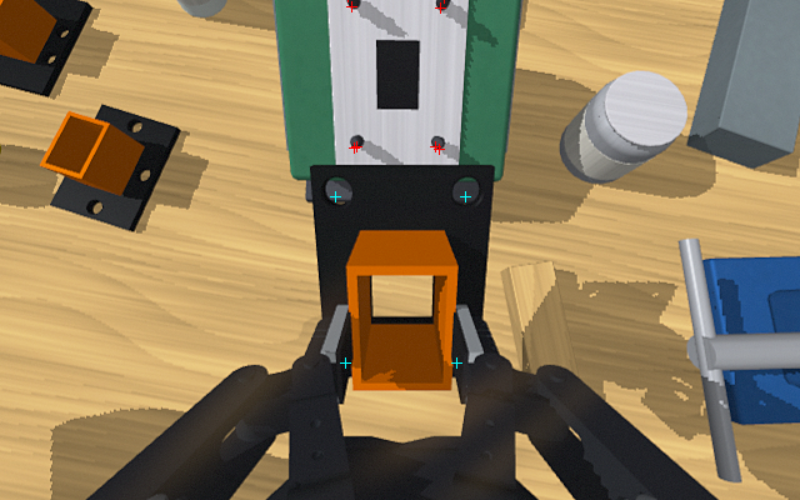

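The holes sit at view px (339,190) and (467,190), the lower studs at (357,143) and (438,143), and the upper studs at the top edge. Each is 3–6 px off prediction, in a similar direction. I'll zoom in to refine.

```bash
python3 - <<'E'
from h import *
im=np.load('w2.npz')['im'][0:170,240:400,::-1];cv2.imwrite('pics/w2z.png',cv2.resize(im,None,fx=3.5,fy=3.5,interpolation=cv2.INTER_CUBIC))
E
```

```text
(no output)
```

View pics/w2z.png

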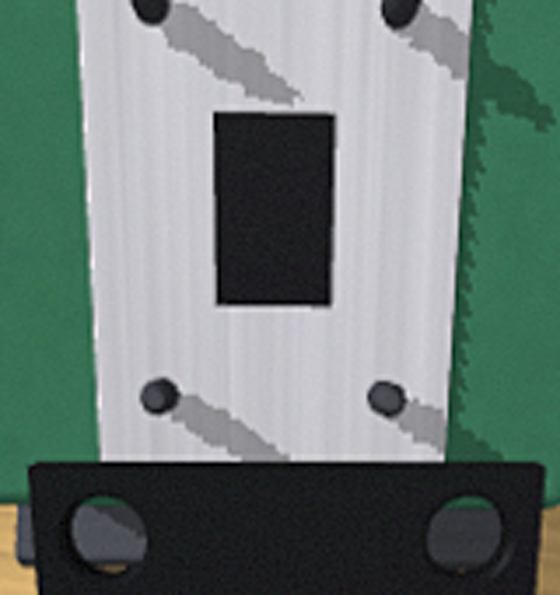

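```bash
cat >>h.py <<'E'
def held(s,h=.0253):
    T=R.from_rotvec(s['tcp_rot'])
    def f(p):  # dx,dy,yaw, pitch about adapter y, height
        Ra=R.from_euler('zy',[p[2],p[3]])
        def g(Q):
            q=Ra.apply(np.asarray(Q)-[0,0,h])+[p[0],p[1],h+ (p[4] if len(p)>4 else 0)]
            return T.apply(np.c_[.0253-q[:,2],q[:,0],-q[:,1]])+s['tcp_pos']
        return g
    return f
E
python3 - <<'E'
from h import *
d=np.load('w2.npz');s=dict(tcp_pos=d['p'],tcp_rot=d['r']);c=cam('wrist',s)
z=lambda L:np.array(L)/3.5+[240,0]-[.36,.36]
Q=[[-.05,.033,.014],[-.05,-.033,.014],[0,0,0]]
q,e=fitpts(face,Q,z([[160,397],[387,398],[274.5,209]]),c,[.5513,-.269,.18]);print('plate',q,np.degrees(q[2]),e)
print('edges',((proj(face(q)([[.05,.033,0],[.05,-.033,0],[-.06,.053,0],[-.06,-.053,0],[.04,.053,0],[.04,-.053,0]]),c)-[240,0])*3.5).round(0).tolist())
H=np.array([[.05,.033,.008],[.05,-.033,.008],[.063,.046,0],[.063,-.046,0]])
uv=z([[106.5,536],[466,536],[33,465],[540,465]])
f=held(s)
r=least_squares(lambda p:(proj(f([*p[:3],0,p[3]])(H),c)-uv).ravel(),[0,0,0,0]);print('adapter in tool mm',r.x*1000,'yaw deg',np.degrees(r.x[2]),np.abs(r.fun).max(),'z-fit')
r=least_squares(lambda p:(proj(f([*p,0])(H),c)-uv).ravel(),[0,0,0]);a=r.x;print('fixed h',a*1000,np.abs(r.fun).max())
# Target: adapter frame == plate frame raised by k
Rp=R.from_euler('z',q[2])*R.from_euler('y',-30,degrees=True)
B=np.array([[0,1,0],[0,0,-1],[-1,0,0]]).T # tool->adapter cols: tool x=-z_a,y=x_a,z=-y_a
T_t=Rp*R.from_euler('z',-a[2])*R.from_matrix(np.array([[0,1,0],[0,0,-1],[-1,0,0]]))
rel=T_t*R.from_rotvec(s['tcp_rot']).inv();print('turn needed deg',np.degrees(rel.as_rotvec()),'units',(rel.as_rotvec()/(2*np.pi)).round(4))
off=R.from_euler('z',-a[2]).apply([a[0],a[1],0])
for k in (.05,.03,.02,0): print(k,(face(q)([-off[0],-off[1],.0253+k])).round(4))
E
```

```text
plate [ 0.55655621 -0.2691429   0.1757446 ] 10.069423959190962 0.4522292703866171
edges [[150.0, 2.0], [397.0, 5.0], [97.0, 426.0], [446.0, 428.0], [77.0, 44.0], [469.0, 49.0]]
adapter in tool mm [ 1.90284316 -0.82998071 -0.4911757  -0.7077576 ] yaw deg -0.028142294365284277 1.0660551321448395 z-fit
fixed h [ 1.99718034 -0.8295597  -0.49191504] 1.1063841378626478
turn needed deg [ 0.97926996 -0.11970177  0.09380629] units [ 0.0027 -0.0003  0.0003]
0.05 [ 0.5176 -0.2752  0.1942]
0.03 [ 0.5275 -0.2735  0.1769]
0.02 [ 0.5324 -0.2726  0.1682]
0 [ 0.5423 -0.2708  0.1509]
```

jog_arm([
  [[0.37, 0.07, -0.02, 0.0009, -0.0001, 0.0001, 1], [0.37, 0.07, -0.02, 0.0009, -0.0001, 0.0001, 1], [0.37, 0.07, -0.02, 0.0009, -0.0001, 0.0001, 1], [0.37, 0.07, -0.02, 0, 0, 0, 1], [0.363, 0.073, -0.02, 0, 0, 0, 1], [0, 0, 0, 0, 0, 0, 1], [0, 0, 0, 0, 0, 0, 1]],
])

```text
t: 6.68
tcp_pos: [0.5198, -0.2681, 0.1959]
tcp_rot: [1.314, 0.931, -0.671]
ft_force: [-0.5, 0.3, -3.1]
finger_gap: 0.0421
```

```bash
python3 - <<'E'
from h import *
s=state();print(s['t'],s['tcp_pos'],R.from_rotvec(s['tcp_rot']).as_matrix().round(3).tolist());im=read_camera('wrist')
np.savez('w3.npz',im=im,p=s['tcp_pos'],r=s['tcp_rot']);t=read_camera('scene');np.save('s3.npy',t)
cv2.imwrite('pics/w3.png',np.hstack([cv2.resize(im[90:250,230:410],(450,400),interpolation=cv2.INTER_CUBIC),cv2.resize(t[110:210,210:297],(348,400),interpolation=cv2.INTER_CUBIC)])[:,:,::-1])
E
```

```text
6.6833 [ 0.51983669 -0.268068    0.19589099] [[0.493, 0.85, 0.186], [0.093, 0.161, -0.983], [-0.865, 0.501, 0.0]]
```

View pics/w3.png

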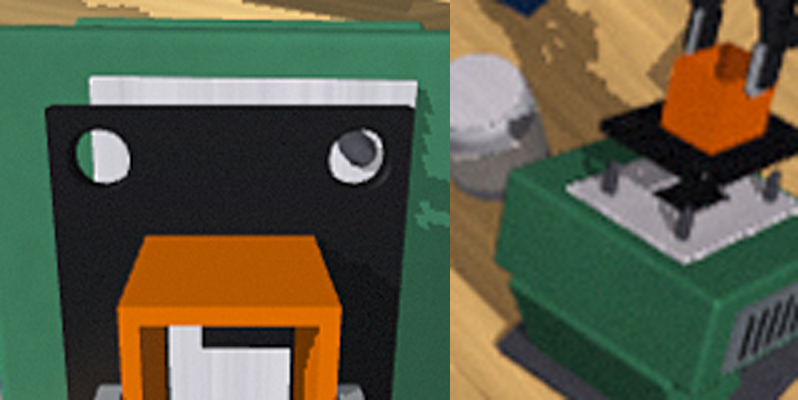

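The plate is about 7 mm too far towards +y: the right hole shows its stud at the hole's left edge. The measured TCP says the same (y = -0.268 against the wanted -0.275), so I'll correct that.

jog_arm([
  [[-0.03, -0.095, -0.023, 0, 0, 0, 1], [0, 0, 0, 0, 0, 0, 1], [0, 0, 0, 0, 0, 0, 1]],
])

```text
t: 7.03
tcp_pos: [0.5161, -0.2795, 0.1938]
tcp_rot: [1.319, 0.926, -0.676]
ft_force: [-0.6, -0.4, -2.5]
finger_gap: 0.0423
```

```bash
python3 - <<'E'
from h import *
s=state();print(s['t'],s['tcp_pos'],R.from_rotvec(s['tcp_rot']).as_matrix().round(3).tolist());im=read_camera('wrist')
np.savez('w4.npz',im=im,p=s['tcp_pos'],r=s['tcp_rot'])
cv2.imwrite('pics/w4.png',cv2.resize(im[100:200,230:400],None,fx=4.5,fy=4.5,interpolation=cv2.INTER_CUBIC)[:,:,::-1])
E
```

```text
7.0333 [ 0.51613418 -0.27950648  0.19383283] [[0.494, 0.851, 0.178], [0.089, 0.154, -0.984], [-0.865, 0.502, 0.001]]
```

View pics/w4.png

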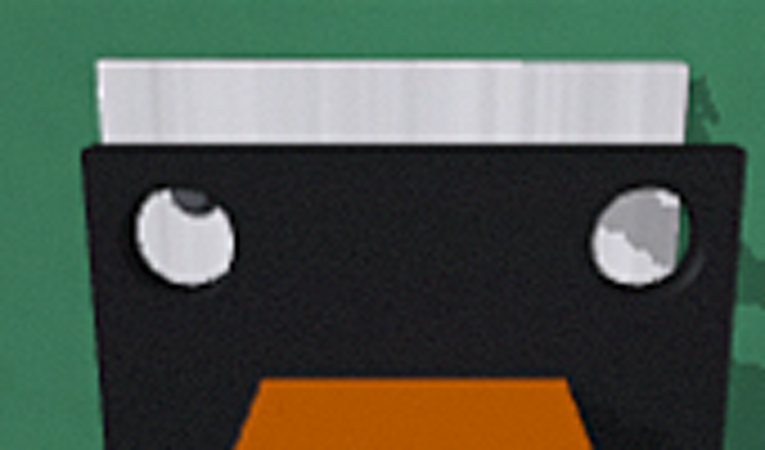

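```bash
python3 - <<'E'
from h import *
d=np.load('w4.npz');s=dict(tcp_pos=d['p'],tcp_rot=d['r']);c=cam('wrist',s)
z=lambda L:np.array(L)/4.5+[230,100]-[.39,.39]
q,e=fitpts(face,[[.07,.053,0],[.07,-.053,0]],z([[97,60],[688,62]]),c,[.5566,-.269,.1757]);print('plate',q,np.degrees(q[2]),e)
H=np.array([[.05,.033,.004],[.05,-.033,.004],[.063,.046,0],[.063,-.046,0]])
uv=z([[187,237],[642,237],[85,147],[743,147]]);f=held(s)
r=least_squares(lambda p:(proj(f([*p,0,0])(H),c)-uv).ravel(),[0,0,0]);a=r.x;print('adapter',a*1000,np.abs(r.fun).max())
for nm,q in (('here',q),('old',[.5566,-.2691,.1757])):
    Rp=R.from_euler('z',q[2])*R.from_euler('y',-30,degrees=True)
    A=f([*a,0,0])([[0,0,0]])[0];print(nm,'adapter centre in plate frame mm',(Rp.inv().apply(A-[q[0],q[1],.13])*1000).round(1))
E
```

```text
plate [ 0.55625822 -0.26917808  0.17522868] 10.039863578418316 0.7260735622200514
adapter [ 1.87982185 -0.98149683 -0.27963498] 1.4440045230584815
here adapter centre in plate frame mm [-1.9 -4.1 50.6]
old adapter centre in plate frame mm [-2.2 -4.1 50.8]
```

jog_arm([
  [[0.072, 0.04, -0.108, 0, 0, 0, 1], [0.072, 0.04, -0.108, 0, 0, 0, 1], [0, 0, 0, 0, 0, 0, 1], [0, 0, 0, 0, 0, 0, 1]],
])

```text
t: 7.42
tcp_pos: [0.5275, -0.2716, 0.1762]
tcp_rot: [1.319, 0.93, -0.675]
ft_force: [0.0, -0.0, -1.6]
finger_gap: 0.0422
```

```bash
cat >>h.py <<'E'
def rel(a=(.0019,-.00095,0),q=(.5565,-.2691,.1755)):
    s=state();Rp=R.from_euler('z',q[2])*R.from_euler('y',-30,degrees=True)
    A=held(s)([*a,0,0])([[0,0,0]])[0];e=Rp.inv().apply(A-[q[0],q[1],.13])
    B=Rp*R.from_matrix(np.array([[0,1,0],[0,0,-1],[-1,0,0]]).T.T);t=(B*R.from_rotvec(s['tcp_rot']).inv()).as_rotvec()
    print('t',round(s['t'],2),'adapter in plate frame mm',(e*1000).round(1),'turn deg',np.degrees(t).round(2),'units',(t/2/np.pi).round(4),'F',np.round(s['ft_force'],1))
    for k in [float(v) for v in __import__('sys').argv[1:]]: print(k,'move units',(Rp.apply([-e[0],-e[1],k/1000-e[2]])/.075).round(3))
E
python3 -c "
from h import *
rel()" 30 24 12 0
```

```text
t 7.42 adapter in plate frame mm [-0.1  1.8 29.2] turn deg [-0.12  0.03 -0.36] units [-0.0003  0.0001 -0.001 ] F [ 0.  -0.  -1.6]
30.0 move units [-0.    -0.024  0.01 ]
24.0 move units [ 0.039 -0.017 -0.059]
12.0 move units [ 0.118 -0.003 -0.198]
0.0 move units [ 0.197  0.011 -0.337]
```

jog_arm([
  [[0.03, -0.014, -0.045, 0, 0, -0.0008, 1], [0, 0, 0, 0, 0, 0, 1], [0, 0, 0, 0, 0, 0, 1]],
])

```text
t: 7.67
tcp_pos: [0.5301, -0.2737, 0.174]
tcp_rot: [1.32, 0.924, -0.679]
ft_force: [0.1, 0.1, -2.6]
finger_gap: 0.0421
```

```bash
python3 - 24 18 12 0 <<'E'
from h import *
rel();s=state();im=read_camera('wrist')
np.savez('w5.npz',im=im,p=s['tcp_pos'],r=s['tcp_rot'])
cv2.imwrite('pics/w5.png',cv2.resize(im[100:200,230:400],None,fx=4.5,fy=4.5,interpolation=cv2.INTER_CUBIC)[:,:,::-1])
E
```

```text
t 7.67 adapter in plate frame mm [ 0.8 -0.9 26.2] turn deg [ 0.    0.12 -0.03] units [ 0.      0.0003 -0.0001] F [ 0.1  0.1 -2.6]
24.0 move units [ 0.004  0.013 -0.031]
18.0 move units [ 0.043  0.02  -0.1  ]
12.0 move units [ 0.083  0.027 -0.169]
0.0 move units [ 0.162  0.041 -0.308]
```

View pics/w5.png

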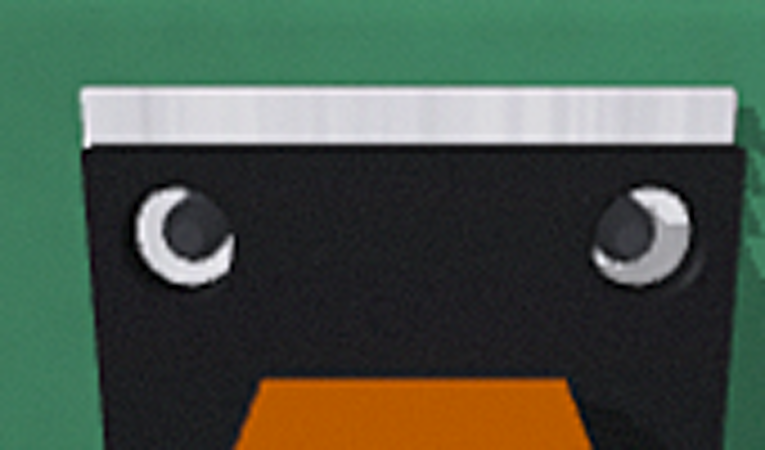

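Both upper stud tips show through the holes, at (187,232) and (627,230). The remaining offset is about 1 mm in y, as the numbers say. I'll descend with that correction.

jog_arm([
  [[0.022, 0.009, -0.05, 0, 0, 0, 1], [0.022, 0.009, -0.05, 0, 0, 0, 1], [0, 0, 0, 0, 0, 0, 1], [0, 0, 0, 0, 0, 0, 1]],
])

```text
t: 8.05
tcp_pos: [0.5331, -0.272, 0.1662]
tcp_rot: [1.321, 0.925, -0.679]
ft_force: [-0.8, -0.2, -2.7]
finger_gap: 0.042
```

```bash
python3 -c "
from h import *
rel()" 14 10 5 0
```

```text
t 8.05 adapter in plate frame mm [-0.3  0.2 17.8] turn deg [-0.04  0.09 -0.03] units [-0.0001  0.0003 -0.0001] F [-0.8 -0.2 -2.7]
14.0 move units [ 0.029  0.002 -0.042]
10.0 move units [ 0.055  0.007 -0.088]
5.0 move units [ 0.088  0.012 -0.146]
0.0 move units [ 0.121  0.018 -0.204]
```

jog_arm([
  [[0.028, 0.003, -0.045, 0, 0, 0, 1], [0.028, 0.003, -0.045, 0, 0, 0, 1], [0, 0, 0, 0, 0, 0, 1], [0, 0, 0, 0, 0, 0, 1]],
])

```text
t: 8.38
tcp_pos: [0.5374, -0.2717, 0.1595]
tcp_rot: [1.321, 0.925, -0.679]
ft_force: [0.2, -0.0, -2.8]
finger_gap: 0.0423
```

```bash
python3 -c "
from h import *
rel()" 5 2 0
```

```text
t 8.38 adapter in plate frame mm [ 0.  -0.2  9.9] turn deg [-0.03  0.1  -0.03] units [-0.0001  0.0003 -0.0001] F [ 0.2 -0.  -2.8]
5.0 move units [ 0.031  0.008 -0.057]
2.0 move units [ 0.051  0.011 -0.091]
0.0 move units [ 0.064  0.013 -0.114]
```

No contact force so far. I'll go on to about 2 mm.

jog_arm([
  [[0.026, 0.005, -0.045, 0, 0, 0, 1], [0.026, 0.005, -0.045, 0, 0, 0, 1], [0, 0, 0, 0, 0, 0, 1], [0, 0, 0, 0, 0, 0, 1]],
])

```text
t: 8.72
tcp_pos: [0.5413, -0.2709, 0.1527]
tcp_rot: [1.321, 0.925, -0.679]
ft_force: [0.2, -1.1, -2.2]
finger_gap: 0.0425
```

```bash
python3 -c "
from h import *
rel()" 0 -1
```

```text
t 8.72 adapter in plate frame mm [ 0.1 -0.1  2. ] turn deg [-0.03  0.1  -0.03] units [-0.0001  0.0003 -0.0001] F [ 0.2 -1.1 -2.2]
0.0 move units [ 0.012  0.003 -0.024]
-1.0 move units [ 0.018  0.004 -0.036]
```

jog_arm([
  [[0.013, 0.002, -0.023, 0, 0, 0, 1], [0, 0, 0, 0, 0, 0, 1], [0, 0, 0, 0, 0, 0, 1]],
])

```text
t: 8.97
tcp_pos: [0.5424, -0.2712, 0.1518]
tcp_rot: [1.32, 0.923, -0.679]
ft_force: [-2.6, -0.9, -0.3]
finger_gap: 0.0419
```

jog_arm([
  [[0.006, 0.001, -0.011, 0, 0, 0, 1], [0, 0, 0, 0, 0, 0, 1], [0, 0, 0, 0, 0, 0, 1]],
])

```text
t: 9.22
tcp_pos: [0.5424, -0.2712, 0.1518]
tcp_rot: [1.319, 0.923, -0.679]
ft_force: [-8.8, -0.7, 7.2]
finger_gap: 0.0423
```

The contact force square to the face is building while the position holds, so the plate is seated. One more light push, then I'll open the gripper.

jog_arm([
  [[0.006, 0.001, -0.011, 0, 0, 0, 1], [0, 0, 0, 0, 0, 0, 1]],
])

```text
t: 9.38
tcp_pos: [0.5424, -0.2712, 0.1518]
tcp_rot: [1.318, 0.923, -0.678]
ft_force: [-14.9, -0.4, 14.0]
finger_gap: 0.0423
```

jog_arm([
  [[0, 0, 0, 0, 0, 0, -1], [0, 0, 0, 0, 0, 0, -1], [0, 0, 0, 0, 0, 0, -1], [0, 0, 0, 0, 0, 0, -1], [0, 0, 0, 0, 0, 0, -1], [0, 0, 0, 0, 0, 0, -1], [0, 0, 0, 0, 0, 0, -1]],
])

```text
t: 9.97
tcp_pos: [0.5434, -0.2708, 0.1496]
tcp_rot: [1.321, 0.924, -0.679]
ft_force: [0.2, 0.3, 0.3]
finger_gap: 0.0856
```

Now retreat along the face normal (-0.492, -0.087, 0.866), slowly at first.

jog_arm([
  [[-0.05, -0.009, 0.09, 0, 0, 0, -1], [-0.1, -0.018, 0.176, 0, 0, 0, -1], [-0.2, -0.035, 0.35, 0, 0, 0, -1], [-0.2, -0.035, 0.35, 0, 0, 0, -1], [-0.2, -0.035, 0.35, 0, 0, 0, -1], [-0.2, -0.035, 0.35, 0, 0, 0, -1], [0, 0, 0, 0, 0, 0, -1], [0, 0, 0, 0, 0, 0, -1]],
])

```text
t: 10.63
tcp_pos: [0.4718, -0.2846, 0.277]
tcp_rot: [1.318, 0.919, -0.68]
ft_force: [-0.8, 0.4, -1.7]
finger_gap: 0.0855
```

```bash
python3 - <<'E'
from h import *
s=state();print(s['t'],s['tcp_pos']);w=read_camera('wrist');t=read_camera('scene');o=w.copy();c=cam('wrist',s);q=[.5565,-.2691,.1755]
for u in proj(face(q)(PC),c): cv2.drawMarker(o,tuple(int(round(v)) for v in u),(255,0,255),0,5)
A=cv2.resize(o[60:270,220:420],(420,441),interpolation=cv2.INTER_CUBIC)
B=cv2.resize(t[115:225,210:305],(380,441),interpolation=cv2.INTER_CUBIC)
cv2.imwrite('pics/w6.png',np.hstack([A,B])[:,:,::-1])
E
```

```text
10.6333 [ 0.47184459 -0.28455345  0.27702422]
```

View pics/w6.png

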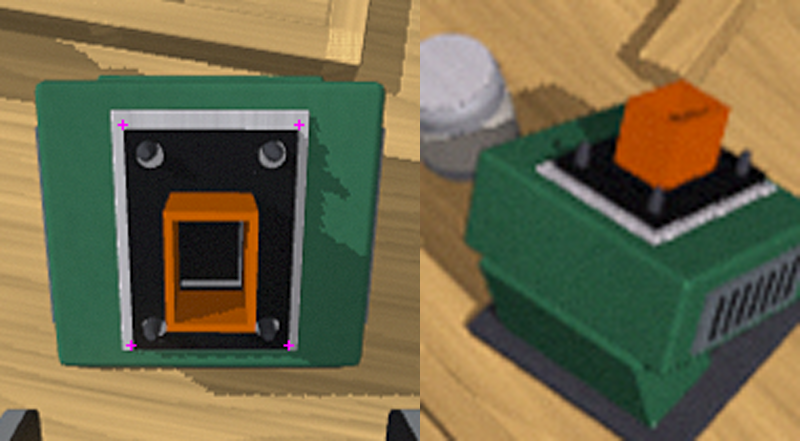

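All four studs come through the holes. The plate lies evenly within the stud plate's border, about 2.5 mm downslope within the hole play, and the gripper is clear. Handing in.

```bash
python3 -c "
from station import *
print(job_done(), state()['t'])"
```

```text
the job is handed in; nothing more can be done
the job is handed in; nothing more can be done
```

I fitted the adapter with the wide-rectangle (corner) holes over the four studs, tube outwards. I pressed it against the sloping face with about 20 N, released it and backed the arm off. The job was handed in at about 10.7 s, with the gripper open and clear.

- **Fit:** The last wrist and scene pictures show all four studs through the holes and an even metal border around the plate, so it looks flush. It settled about 2.5 mm downslope after release, within the play of the holes.
- **Seating:** While I pressed, the force rose and the position stopped changing. The measured height at that point was about 1 mm above my estimate, within the calibration error.
- **Arm accuracy:** Sideways moves missed by up to 7 mm. I corrected this from the measured pose and the wrist pictures before engaging the studs.
- **Other objects:** I did not touch the other two adapters or the bystander objects. I did not check their positions again at the end.

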